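# Mesh the hand drive and bring the red vial to the reader

## Task

On the sample carousel, engage the hand drive: ease the knob down while rocking it round by hand until its pins drop between the teeth of the hub and it goes fully home, without forcing the teeth. Then turn the carousel with the knob until the red-capped vial stands under the yellow pointer of the reader, and let go, leaving the knob down. Do not touch the carousel or its vials, and leave everything else where it is.

Things in the scene. Friction and masses are not known exactly. Their poses are not given: they have to be found in the camera images.
- carousel_unit: White bench unit, 340 x 300 mm, deck 65 mm above the bench, fixed, standing anywhere and turned. Origin: on the bench under the carousel's vertical axis; x points from the axis to the reader. The housing spans x -140 to 200 mm, y +-150 mm. The grey reader head (90 mm wide, x 130 to 185 mm, top at 140 mm) carries the yellow pointer, reaching in over the rim to x 87 mm, top at 145 mm.
- drive_knob: Knob on the carousel's axis. Origin: on the axis, half-way up the round black fluted grip (40 mm diameter, 24 mm below to 20 mm above the origin, then a steel cap to 24 mm above). Origin 176 mm above the bench when up, 166 mm when home: 10 mm down to a hard stop. Slides with about 4 N friction (2 N of weight helps down) and turns without limit. This entry does not follow the turning.
- knob_skirt (a point): On the axis at the lower rim of the knob's orange skirt (68 mm diameter, 24 to 52 mm below the knob's origin). Inside it four pins, 90 degrees apart, meet the hub's teeth after about 3 mm of travel unless they find the gaps, which takes them within only about 5 degrees of each 90. Where the pins stand is neither measured nor visible. A knob left unmeshed springs up.
- hub_teeth (a point): On the axis at the tops of the hub's four teeth, 120 mm above the bench. With pins on tooth tops, a spring behind the pins resists: 2 N at once, 4.5 N per mm more; over 20 N before the knob is home damages the teeth. Turned under a light press, the pins jump into the gaps and the push falls away; the knob then drives the carousel 1:1, with 5 degrees of play, and eases to its stop.
- carousel: Aluminium disc, 230 mm diameter, top 84 mm above the bench, with a toothed hub (64 mm diameter) and eight fixed vials (22 mm diameter, cap tops at 128 mm) on a circle of 88 mm radius: one amber with a red cap, seven clear with blue caps. Origin on the axis 72 mm above the bench, x to the red-capped vial. Turns without limit against 0.15 N m of friction and stays where it is left.
- red_vial (a point): Top of the red cap, on the carousel, 88 mm from the axis.
- reader_mark (a point): The place under the tip of the yellow pointer where the top of the red cap must stand, 88 mm from the axis.
- amber_vial: Loose capped vial, 24 mm diameter, 50 mm high, on the unit's deck near a robot-side corner; origin under its foot. Bystander.
- blue_bottle: Loose blue bottle, 64 mm diameter, 140 mm high; origin under its foot. Bystander.
- green_bottle: Loose green bottle, 52 mm diameter, 120 mm high; origin under its foot. Bystander.
- reagent_tub: Loose white tub with a blue lid, 104 x 79 x 82 mm; origin under its foot. Bystander.
- beaker: Loose glass beaker, 66 mm diameter, 85 mm high; origin under its foot. Bystander.
- vial_rack: Loose clear rack with six small vials, 120 x 60 x 59 mm; origin under its foot. Bystander.
- spatula: Loose spatula with a black handle, 160 mm long, lying flat. Bystander.

How it is judged:
By the outcome, as a careful person would: the job done as asked, in the order asked, and still so for the second after the job is handed in, with the robot touching nothing.
It also fails if it takes over 51 s, if anything falls off the work surface, if the arm or the gripper's body presses on something with over 40 N, if the wrist force passes 120 N, or if a joint passes its speed limit or range.

## Robot

A 6-joint arm with a two-finger parallel gripper is mounted at the origin on the work surface. World frame = base frame: x ahead of the robot, y to its left, z up, the work surface at z = 0. Lengths are in m, angles in rad, forces in N, time in s.
With the tool pointing down it reaches from about 0.35 to 0.975 m from the base axis. Payload 4.9 kg.
Tool frame: the origin (TCP) lies on the centre line of the jaws, within the pads' length; the fingertips stand manip.tcp_to_tips ahead of it and the grasp point (between the pads) is the TCP (manip.tcp_to_tips is the distance from the TCP to the fingertips, in m); y points along the fingers, z is the direction in which the jaws open and shut, and the axes are right-handed (so a half turn about y gives the same grasp; the last joint's range is limited). The gripper opens to 85 mm and grips with 20 to 120 N. Pads are 22 mm wide; open, the fingers measure 114 mm over their backs; the gripper's body (76 mm by 85 mm) begins 54 mm behind the grasp point. The pads swing forward as they close: fully open they stand 13 mm farther back than shut.
Start: joints at [1.026, 0.053, 1.613, -0, 1.476, -0.119], TCP at [0.258, 0.569, 0.25] pointing down, gripper open.
Joint ranges: [-3.01, 3.01], [-1.01, 2.22], [0.06, 2.58], [-1.02, 4.17], [0.09, 2.62], [-3.14, 3.14]. Speed limits (rad/s): [2.57, 2.57, 3.14, 3.14, 3.14, 3.14].

## Interface

Orientations are given as a unit quaternion [w, x, y, z].
In Python, from plant import manip gives the robot as it stands.
- The arm moves only by the tool apply_moves, never from a script. Its argument "moves" is a list of rows, each a list of 7 numbers: the gripper's target within -1 to 1 (shut at 1, half-way at 0, fully open at -1), then the shift along the tool's x, y, z in mm, then the turn, a rotation vector about the tool's x, y, z in degrees. A call has 1 to 20 rows; each row shifts and turns the commanded pose from where the row before left it, along the tool's axes as they then stand; what a row does not reach is not made up. A row lasts 1/10 s, in which the tool goes at most 50 mm and 8.59 degrees, less where a joint would pass 70% of its speed; a pose out of reach is approached as far as the arm can. A call with a gripper value outside its range is refused whole. The fingers move at their own pace and stop on an object; the grip force is fixed at half the most. Time passes only in rows, so rows that do not move let the fingers close. It gives the time, the measured TCP pose, the force and the opening at its end, in the units of the state.
- manip.state(): the state, without advancing time (a new reading comes with each control period).
- manip.grab_frame(name): name is "scene" or "side" or "wrist"; returns the picture (420x560x3 uint8, blue, green, red); there is no depth.
- manip.calibration(name): a dict with "mtx" (3x3 intrinsics, pixels), "T" (4x4, takes a point from camera to world coordinates); the wrist camera has in their place "T_tool_cam" (4x4, takes a point from camera to tool coordinates, whose origin is the TCP and whose axes are the tool frame's). Camera axes: x right, y down, z forward; pixel columns grow to the right and rows downward; lengths in m; the calibration is good to about 2 mm. A picture is of the moment at which its call begins: read the wrist's pose just before it. calibration takes no time and is no camera call.
- manip.job_done(): hands the job in, once; it reports no verdict.
The state is a dict: "time": time; "joint_pos": joint angles; "joint_vel": joint speeds; "joint_efforts": joint torques, N m; "tool_pos": TCP position; "tool_rot": TCP orientation; "contact_force": force on the tool from outside, world axes, zero at the start; "ft_torque": the same for the moment, N m; "gripper_width": opening from 0.0 (shut) to 1.0 (fully open).
Only numpy, scipy, OpenCV 4.12 (cv2) and the standard library are available. Lean on these libraries where they do the work, as an engineer would, in place of code of your own. Each camera call takes 0.05 s, during which the arm holds its last target. There are 200 camera calls.

## Working session

There is one attempt and no reset: what is moved stays moved. The work goes in short steps, Python scripts to look and compute and a tool call to move; the robot and the scene stay as the last step left them, time stands still between calls to the robot, and variables do not carry over. Pictures are saved under pics/ and viewed, about 8 in all and at most 12, crops included, and the job is handed in when it is done.

Besides the shell and the picture viewer there is one more tool, called after "Request:" in YAML: its name, and indented under it one key for each argument. apply_moves: Moves the arm, as the interface text tells. Its arguments: {"type":"object","properties":{"moves":{"type":"array","items":{"type":"array","items":{"type":"number"}}}},"required":["moves"]}

```bash
mkdir -p pics; python3 - <<'E'
from plant import manip
import cv2,numpy as np
s=manip.state();print(s, manip.tcp_to_tips)
for n in("scene","side"):
    cv2.imwrite(f"pics/{n}1.png",manip.grab_frame(n));c=manip.calibration(n);print(n,c)
print(manip.calibration("wrist"))
E
```

```text
{'time': 0.0, 'joint_pos': array([ 1.02600443e+00,  5.33434739e-02,  1.61430190e+00,  1.16306113e-05,
        1.47601143e+00, -1.18988600e-01]), 'joint_vel': array([-0.00051524,  0.00051997,  0.00037475,  0.00212465,  0.0002505 ,
        0.00133574]), 'joint_efforts': array([ 1.23117476e-03, -3.93671143e+01, -3.70178354e+01, -6.48809373e-05,
        6.86677377e-03, -3.58735360e-05]), 'tool_pos': array([0.25784011, 0.56868801, 0.24906657]), 'tool_rot': array([-0.69045259,  0.69182985, -0.14965145,  0.14916813]), 'contact_force': array([-0.15412425, -0.27266223, -0.50279018]), 'ft_torque': array([ 0.04122183, -0.0134694 , -0.01851878]), 'gripper_width': 1.0001035675792924} 0.019
scene {'mtx': array([[546.19864171,   0.        , 278.37109943],
       [  0.        , 546.19864171, 214.85900219],
       [  0.        ,   0.        ,   1.        ]]), 'T': array([[ 0.19570125,  0.77208541, -0.60463637,  1.32246187],
       [ 0.98062629, -0.14869644,  0.12752035, -0.1117608 ],
       [ 0.00854933, -0.61787822, -0.78622733,  1.10329954],
       [ 0.        ,  0.        ,  0.        ,  1.       
[... 243 characters left out ...]
    [-0.05953496, -0.60229908,  0.79604737, -0.70866103],
       [-0.01123227, -0.7970072 , -0.60386534,  0.68744543],
       [ 0.        ,  0.        ,  0.        ,  1.        ]])}
{'mtx': array([[370.90515892,   0.        , 280.2672572 ],
       [  0.        , 370.90515892, 202.78996291],
       [  0.        ,   0.        ,   1.        ]]), 'T_tool_cam': array([[-1.21445004e-04,  9.60745092e-01,  2.77432610e-01,
        -7.07518057e-02],
       [-1.08803243e-03, -2.77432575e-01,  9.60744494e-01,
        -1.24034452e-01],
       [ 9.99999401e-01, -1.85178057e-04,  1.07901461e-03,
        -3.39815825e-04],
       [ 0.00000000e+00,  0.00000000e+00,  0.00000000e+00,
         1.00000000e+00]])}
```

View pics/scene1.png

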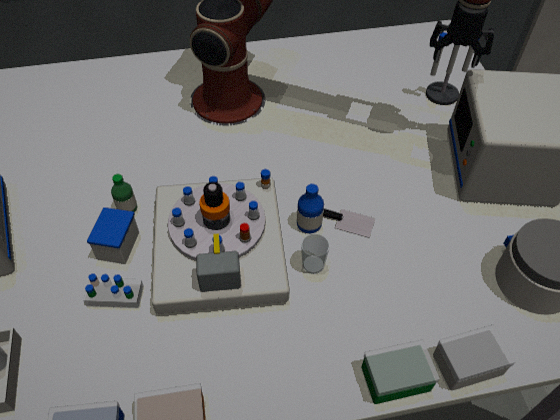

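View pics/side1.png

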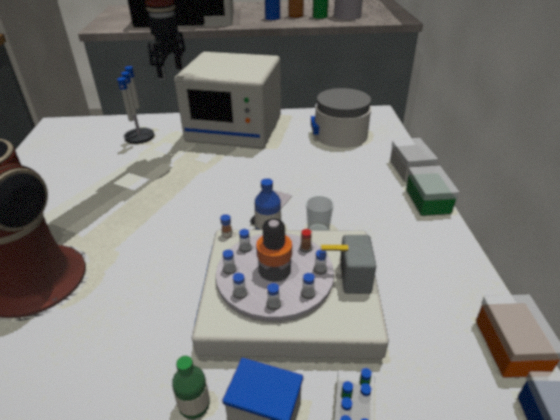

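The scene view shows the knob at about (215,200), the red cap at (244,229), the yellow pointer at (217,243) and the amber vial at (265,178). The side view has the knob at (274,250), red at (306,240) and the pointer at (334,247). I'll triangulate these next.

```bash
cat > h.py <<'E'
import cv2,numpy as np
from plant import manip
from scipy.spatial.transform import Rotation as R
HSV=dict(orange=((5,150,90),(16,255,255)),yellow=((20,130,100),(33,255,255)),red=((174,120,70),(4,255,255)))
def mask(im,c):
    h=cv2.cvtColor(im,cv2.COLOR_BGR2HSV);lo,hi=HSV[c]
    if lo[0]>hi[0]: return cv2.inRange(h,lo,(180,)+hi[1:])|cv2.inRange(h,(0,)+lo[1:],hi)
    return cv2.inRange(h,lo,hi)
def blobs(im,c,roi):
    x0,y0,x1,y1=roi;m=mask(im,c);k=np.zeros_like(m);k[y0:y1,x0:x1]=m[y0:y1,x0:x1]
    n,l,s,ce=cv2.connectedComponentsWithStats(k)
    return sorted([(int(s[i,4]),ce[i].round(1),s[i,:4]) for i in range(1,n)],key=lambda b:-b[0])[:3]
def cam(n,s=None):
    c=manip.calibration(n)
    if n!="wrist": return c["mtx"],c["T"]
    T=np.eye(4);q=s["tool_rot"];T[:3,:3]=R.from_quat([*q[1:],q[0]]).as_matrix();T[:3,3]=s["tool_pos"]
    return c["mtx"],T@c["T_tool_cam"]
def ray(uv,MT):
    M,T=MT;return T[:3,3],T[:3,:3]@np.linalg.solve(M,[*uv,1])
def onz(uv,MT,z):
    o,d=ray(uv,MT);return o+d*(z-o[2])/d[2]
def tri(u1,c1,u2,c2):
    A=[];b=[]
    for u,c in((u1,c1),(u2,c2)):
        o,d=ray(u,c);d=d/np.linalg.norm(d);P=np.eye(3)-np.outer(d,d);A.append(P);b.append(P@o)
    return np.linalg.lstsq(np.vstack(A),np.hstack(b),rcond=None)[0]
E
python3 - <<'E'
from h import *
roi=dict(scene=(150,150,290,310),side=(200,200,385,350))
z=dict(orange=.138,yellow=.142,red=.122)
B={}
for n in roi:
    im=cv2.imread(f"pics/{n}1.png")
    for c in z:
        b=blobs(im,c,roi[n]);B[n,c]=b
        print(n,c,[(x[0],x[1],x[2].tolist()) for x in b],[onz(x[1],cam(n),z[c]).round(4) for x in b])
for c in z: print(c,tri(B["scene",c][0][1],cam("scene"),B["side",c][0][1],cam("side")).round(4))
E
```

```text
scene orange [(255, array([214.6, 204.9]), [200, 193, 29, 21]), (1, array([225., 215.]), [225, 215, 1, 1])] [array([ 0.5244, -0.0922,  0.138 ]), array([ 0.5578, -0.0729,  0.138 ])]
scene yellow [(104, array([216.2, 243.3]), [213, 234, 7, 19])] [array([ 0.6341, -0.1022,  0.142 ])]
scene red [(60, array([244.1, 226.6]), [240, 223, 9, 8]), (1, array([244., 232.]), [244, 232, 1, 1])] [array([ 0.5861, -0.0347,  0.122 ]), array([ 0.601 , -0.0373,  0.122 ])]
side orange [(590, array([273.8, 252.8]), [257, 236, 34, 30])] [array([ 0.5208, -0.1063,  0.138 ])]
side yellow [(129, array([334.6, 247. ]), [322, 245, 26, 6])] [array([ 0.6342, -0.1028,  0.142 ])]
side red [(69, array([305.9, 233.2]), [302, 229, 9, 10])] [array([ 0.5884, -0.0353,  0.122 ])]
orange [ 0.5195 -0.0933  0.1288]
yellow [ 0.6342 -0.1023  0.1418]
red [ 0.5877 -0.0353  0.1229]
```

```bash
cat >> h.py <<'E'
def rot(s): q=s["tool_rot"];return R.from_quat([*q[1:],q[0]]).as_matrix()
def intool(s,p): return (rot(s).T@(np.array(p)-s["tool_pos"])*1000).round(1)
E
python3 -c "
from h import *
s=manip.state();print(rot(s).round(3));print(intool(s,(.520,-.094,.26)))"
```

```text
[[ 0.911 -0.001  0.413]
 [-0.413 -0.002  0.911]
 [-0.    -1.    -0.002]]
[ 512.5  -10.  -495.3]
```

Request:
apply_moves:
  moves:
    - [-1, 10, 0, -10, 0, 0, 0]
    - [-1, 25, -0.5, -24, 0, 0, 0]
    - [-1, 28, -0.5, -27, 0, 0, 0]
    - [-1, 28, -0.5, -27, 0, 0, 0]
    - [-1, 28, -0.5, -27, 0, 0, 0]
    - [-1, 28, -0.5, -27, 0, 0, 0]
    - [-1, 28, -0.5, -27, 0, 0, 0]
    - [-1, 28, -0.5, -27, 0, 0, 0]
    - [-1, 28, -0.5, -27, 0, 0, 0]
    - [-1, 28, -0.5, -27, 0, 0, 0]
    - [-1, 28, -0.5, -27, 0, 0, 0]
    - [-1, 28, -0.5, -27, 0, 0, 0]
    - [-1, 28, -0.5, -27, 0, 0, 0]
    - [-1, 28, -0.5, -27, 0, 0, 0]
    - [-1, 28, -0.5, -27, 0, 0, 0]
    - [-1, 28, -0.5, -27, 0, 0, 0]
    - [-1, 28, -0.5, -27, 0, 0, 0]
    - [-1, 28, -0.5, -27, 0, 0, 0]
    - [-1, 24, -0.5, -24, 0, 0, 0]
    - [-1, 5.5, -0.5, -5.5, 0, 0, 0]

```text
time: 2.1
tool_pos: [0.52, -0.097, 0.2594]
tool_rot: [-0.691, 0.691, -0.151, 0.151]
contact_force: [0.7, 1.6, -0.0]
gripper_width: 0.992
```

```bash
python3 - <<'E'
from h import *
s=manip.state();print(s["time"],s["joint_pos"].round(3),s["tool_pos"],s["contact_force"],s["ft_torque"]);im=manip.grab_frame("wrist");cv2.imwrite("pics/w1.png",im)
np.save("s1.npy",s,allow_pickle=True)
for c,z in(("orange",.152),("yellow",.145),("red",.128)):
    for b in blobs(im,c,(0,0,560,420)): print(c,b[0],b[1],b[2].tolist(),onz(b[1],cam("wrist",s),z).round(4))
E
```

```text
2.1 [-3.250e-01 -1.840e-01  1.823e+00 -1.000e-03  1.503e+00 -1.466e+00] [ 0.51999779 -0.09698142  0.25936629] [ 0.72542802  1.60406711 -0.00526411] [ 0.09823949 -0.01290255 -0.01849091]
orange 3240 [285.9 188.6] [236, 158, 102, 85] [ 0.5092 -0.0883  0.152 ]
orange 2 [377.  237.5] [377, 237, 1, 2] [ 0.5651 -0.0468  0.152 ]
orange 2 [376.  240.5] [376, 240, 1, 2] [ 0.5668 -0.0482  0.152 ]
yellow 942 [335.3 339.6] [318, 311, 35, 59] [ 0.6322 -0.1033  0.145 ]
red 587 [393.2 246.3] [379, 233, 29, 27] [ 0.588  -0.0362  0.128 ]
red 1 [388. 230.] [388, 230, 1, 1] [ 0.5743 -0.0353  0.128 ]
```

View pics/w1.png

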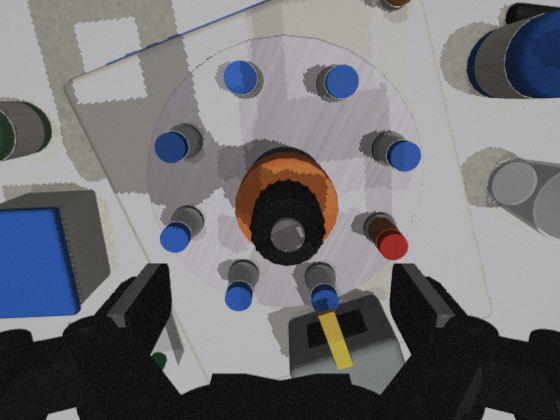

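```bash
python3 - <<'E'
from h import *
s=np.load("s1.npy",allow_pickle=True).item();im=cv2.imread("pics/w1.png");MT=cam("wrist",s)
HSV["blue"]=((100,150,60),(125,255,255))
n,l,st,ce=cv2.connectedComponentsWithStats(mask(im,"blue"))
P=[]
for i in range(1,n):
    if 300<st[i,4]<1400 and 140<ce[i][0]<430: P.append(onz(ce[i],MT,.126));print(st[i,4],ce[i].round(),P[-1].round(4))
P.append(onz((393.2,246.3),MT,.126));P=np.array(P)
from scipy.optimize import least_squares
f=least_squares(lambda v:np.hypot(P[:,0]-v[0],P[:,1]-v[1])-v[2],[.52,-.094,.088]);print(len(P),f.x,f.fun.round(4))
c=f.x[:2];print("cap",onz((288,235),MT,.200))
a=lambda p:np.degrees(np.arctan2(*(p[:2]-c)[::-1]))
m=mask(im,"yellow");ys,xs=np.nonzero(m);d=cv2.fitLine(np.c_[xs,ys].astype(np.float32),2,0,.01,.01).ravel()
p=d[2:];q=onz(p+20*d[:2],MT,.145)-onz(p-20*d[:2],MT,.145);print("pointer dir",np.degrees(np.arctan2(q[1],q[0])),"centre ang",a(onz(p,MT,.145)),"red",a(P[-1]))
print(intool(manip.state(),[*c,.18]))
E
```

```text
811 [239.  77.] [ 0.4338 -0.0872  0.126 ]
812 [342.  81.] [ 0.4641 -0.0271  0.126 ]
715 [170. 147.] [ 0.4549 -0.1513  0.126 ]
706 [404. 156.] [ 0.5282 -0.0057  0.126 ]
639 [175. 238.] [ 0.515  -0.1811  0.126 ]
543 [238. 297.] [ 0.5792 -0.1604  0.126 ]
467 [325. 300.] [ 0.6091 -0.0999  0.126 ]
8 [ 0.52166011 -0.09345563  0.08809023] [ 0.     -0.0002  0.0003 -0.0001 -0.0002  0.0001 -0.0004  0.0005]
cap [ 0.5215066 -0.0933938  0.2      ]
pointer dir -4.544513334263373 centre ang -5.065885612883711 red 40.47026284994143
[ 0.3 79.4  3.4]
```

Request:
apply_moves:
  moves:
    - [-1, 0, 5, 3.4, 0, 0, 0]
    - [-1, 0, 12, 0, 0, 0, 0]
    - [-1, 0, 12, 0, 0, 0, 0]
    - [-1, 0, 12, 0, 0, 0, 0]
    - [-1, 0, 12, 0, 0, 0, 0]
    - [-1, 0, 12, 0, 0, 0, 0]
    - [-1, 0, 10, 0, 0, 0, 0]
    - [-1, 0, 7, 0, 0, 0, 0]
    - [-1, 0, 0, 0, 0, 0, 0]
    - [-1, 0, 0, 0, 0, 0, 0]

```text
time: 3.15
tool_pos: [0.5218, -0.0908, 0.178]
tool_rot: [-0.691, 0.691, -0.149, 0.15]
contact_force: [0.1, -0.4, 0.6]
gripper_width: 0.999
```

```bash
python3 -c "
from h import *
s=manip.state();print(s['tool_pos'],intool(s,(.5217,-.0934,.177)),s['contact_force'],s['ft_torque'])"
```

```text
[ 0.52179785 -0.09076341  0.17798428] [ 1.   1.  -2.4] [ 0.08502686 -0.35718712  0.61104396] [-0.05608801  0.05020356 -0.02573126]
```

Request:
apply_moves:
  moves:
    - [-1, 1, 1, -2.4, 0, 0, 0]
    - [-1, 0, 0, 0, 0, 0, 0]
    - [0, 0, 0, 0, 0, 0, 0]
    - [1, 0, 0, 0, 0, 0, 0]
    - [1, 0, 0, 0, 0, 0, 0]
    - [1, 0, 0, 0, 0, 0, 0]
    - [1, 0, 0, 0, 0, 0, 0]
    - [1, 0, 0, 0, 0, 0, 0]
    - [1, 0, 0, 0, 0, 0, 0]
    - [1, 0, 0, 0, 0, 0, 0]
    - [1, 0, 0, 0, 0, 0, 0]
    - [1, 0, 0, 0, 0, 0, 0]

```text
time: 4.35
tool_pos: [0.5215, -0.0935, 0.1769]
tool_rot: [-0.691, 0.691, -0.149, 0.149]
contact_force: [-1.5, -2.1, 1.9]
gripper_width: 0.453
```

```bash
python3 -c "
from h import *
s=manip.state();print(s['tool_pos'],intool(s,(.5217,-.0934,.177)),s['contact_force'],s['ft_torque'])"
```

```text
[ 0.52148202 -0.09352085  0.17690352] [ 0.1 -0.1  0.2] [-1.48039014 -2.14860089  1.92123847] [-0.45104138  0.28745876 -0.02082035]
```

Request:
apply_moves:
  moves:
    - [1, 0, 0.5, 0, 0, 0, 0]
    - [1, 0, 0.5, 0, 0, 0, 0]
    - [1, 0, 0.5, 0, 0, 0, 0]
    - [1, 0, 0.5, 0, 0, 0, 0]
    - [1, 0, 0.5, 0, 0, 0, 0]
    - [1, 0, 0, 0, 0, 0, 0]
    - [1, 0, 0, 0, 0, 0, 0]

```text
time: 5.05
tool_pos: [0.5215, -0.0935, 0.1743]
tool_rot: [-0.691, 0.691, -0.149, 0.149]
contact_force: [-1.9, -4.6, 1.7]
gripper_width: 0.458
```

Request:
apply_moves:
  moves:
    - [1, 0, 0.5, 0, 0, 0, 0]
    - [1, 0, 0.5, 0, 0, 0, 0]
    - [1, 0, 0, 0, 0, 0, 0]
    - [1, 0, 0, 0, 0, 0, 0]

```text
time: 5.45
tool_pos: [0.5215, -0.0935, 0.1739]
tool_rot: [-0.691, 0.691, -0.149, 0.149]
contact_force: [-4.1, -4.6, 4.4]
gripper_width: 0.457
```

Request:
apply_moves:
  moves:
    - [1, 0, 0.5, 0, 0, 0, 0]
    - [1, 0, 0.5, 0, 0, 0, 0]
    - [1, 0, 0, 0, 0, 0, 0]
    - [1, 0, 0, 0, 0, 0, 0]

```text
time: 5.85
tool_pos: [0.5215, -0.0935, 0.1734]
tool_rot: [-0.691, 0.691, -0.149, 0.149]
contact_force: [-5.6, -3.2, 6.5]
gripper_width: 0.454
```

Request:
apply_moves:
  moves:
    - [1, 0, 0, 0, 0, 2.5, 0]
    - [1, 0, 0, 0, 0, 2.5, 0]
    - [1, 0, 0, 0, 0, 2.5, 0]
    - [1, 0, 0, 0, 0, 2.5, 0]
    - [1, 0, 0, 0, 0, 2.5, 0]
    - [1, 0, 0, 0, 0, 2.5, 0]
    - [1, 0, 0, 0, 0, 2.5, 0]
    - [1, 0, 0, 0, 0, 2.5, 0]

```text
time: 6.65
tool_pos: [0.5217, -0.0933, 0.1734]
tool_rot: [-0.654, 0.655, -0.268, 0.268]
contact_force: [-4.7, -2.7, 6.7]
gripper_width: 0.452
```

Request:
apply_moves:
  moves:
    - [1, 0, 0, 0, 0, 2.5, 0]
    - [1, 0, 0, 0, 0, 2.5, 0]
    - [1, 0, 0, 0, 0, 2.5, 0]
    - [1, 0, 0, 0, 0, 2.5, 0]
    - [1, 0, 0, 0, 0, 2.5, 0]
    - [1, 0, 0, 0, 0, 2.5, 0]
    - [1, 0, 0, 0, 0, 2.5, 0]
    - [1, 0, 0, 0, 0, 2.5, 0]

```text
time: 7.45
tool_pos: [0.5218, -0.0932, 0.1734]
tool_rot: [0.598, -0.598, 0.377, -0.377]
contact_force: [-3.9, -2.4, 5.6]
gripper_width: 0.455
```

Request:
apply_moves:
  moves:
    - [1, 0, 0, 0, 0, 2.5, 0]
    - [1, 0, 0, 0, 0, 2.5, 0]
    - [1, 0, 0, 0, 0, 2.5, 0]
    - [1, 0, 0, 0, 0, 2.5, 0]
    - [1, 0, 0, 0, 0, 2.5, 0]
    - [1, 0, 0, 0, 0, 2.5, 0]
    - [1, 0, 0, 0, 0, 2.5, 0]
    - [1, 0, 0, 0, 0, 2.5, 0]

```text
time: 8.25
tool_pos: [0.5219, -0.0932, 0.1734]
tool_rot: [0.524, -0.523, 0.475, -0.476]
contact_force: [-3.8, -3.3, 6.8]
gripper_width: 0.452
```

```bash
python3 -c "
from h import *
s=manip.state();print(s['tool_pos'],intool(s,(.5217,-.0934,.177)),s['contact_force'],s['ft_torque'],s['joint_pos'])"
```

```text
[ 0.52194685 -0.09320091  0.17342666] [ 0.2 -3.6 -0.3] [-3.80027755 -3.342302    6.77508496] [-0.48482364  0.61704662  0.10516305] [-3.17266850e-01 -1.15481683e-01  1.90826681e+00  3.26202221e-04
  1.34787997e+00 -4.13733297e-01]
```

Request:
apply_moves:
  moves:
    - [1, 0, 0, 0, 0, 2.5, 0]
    - [1, 0, 0, 0, 0, 2.5, 0]
    - [1, 0, 0, 0, 0, 2.5, 0]
    - [1, 0, 0, 0, 0, 2.5, 0]
    - [1, 0, 0, 0, 0, 2.5, 0]
    - [1, 0, 0, 0, 0, 2.5, 0]
    - [1, 0, 0, 0, 0, 2.5, 0]
    - [1, 0, 0, 0, 0, 2.5, 0]

```text
time: 9.05
tool_pos: [0.5221, -0.0932, 0.1726]
tool_rot: [-0.433, 0.433, -0.559, 0.559]
contact_force: [-0.7, -2.0, 1.6]
gripper_width: 0.455
```

```bash
python3 -c "
from h import *
s=manip.state();print(s['tool_pos'],intool(s,(.5217,-.0934,.177)),s['contact_force'],s['ft_torque'],s['joint_pos'])"
```

```text
[ 0.52208295 -0.09321574  0.17260049] [ 0.3 -4.4 -0.3] [-0.71093496 -1.97582692  1.56191567] [-0.49289394  0.10414876  0.21742009] [-3.17269148e-01 -1.14689753e-01  1.90898289e+00  4.42803135e-04
  1.34582594e+00 -6.48915766e-02]
```

The push fell away and the torque rose, so the pins are in the gaps. Next I press on gently.

Request:
apply_moves:
  moves:
    - [1, 0, 0.5, 0, 0, 0, 0]
    - [1, 0, 0.5, 0, 0, 0, 0]
    - [1, 0, 0.5, 0, 0, 0, 0]
    - [1, 0, 0.5, 0, 0, 0, 0]
    - [1, 0, 0, 0, 0, 0, 0]

```text
time: 9.55
tool_pos: [0.5221, -0.0932, 0.1709]
tool_rot: [-0.434, 0.433, -0.558, 0.559]
contact_force: [-0.8, -2.7, 4.9]
gripper_width: 0.455
```

Request:
apply_moves:
  moves:
    - [1, 0, 0.5, 0, 0, 0, 0]
    - [1, 0, 0.5, 0, 0, 0, 0]
    - [1, 0, 0.5, 0, 0, 0, 0]
    - [1, 0, 0.5, 0, 0, 0, 0]
    - [1, 0, 0, 0, 0, 0, 0]

```text
time: 10.05
tool_pos: [0.5221, -0.0932, 0.1692]
tool_rot: [-0.434, 0.433, -0.558, 0.559]
contact_force: [-1.2, -2.5, 6.6]
gripper_width: 0.452
```

Request:
apply_moves:
  moves:
    - [1, 0, 0.5, 0, 0, 0, 0]
    - [1, 0, 0.5, 0, 0, 0, 0]
    - [1, 0, 0.5, 0, 0, 0, 0]
    - [1, 0, 0, 0, 0, 0, 0]
    - [1, 0, 0, 0, 0, 0, 0]

```text
time: 10.55
tool_pos: [0.5221, -0.0932, 0.1677]
tool_rot: [-0.434, 0.433, -0.558, 0.559]
contact_force: [-1.4, -2.1, 7.1]
gripper_width: 0.453
```

Request:
apply_moves:
  moves:
    - [1, 0, 0.5, 0, 0, 0, 0]
    - [1, 0, 0.5, 0, 0, 0, 0]
    - [1, 0, 0, 0, 0, 0, 0]
    - [1, 0, 0, 0, 0, 0, 0]

```text
time: 10.95
tool_pos: [0.5221, -0.0932, 0.1672]
tool_rot: [-0.434, 0.433, -0.558, 0.559]
contact_force: [-3.2, -1.7, 8.4]
gripper_width: 0.452
```

Request:
apply_moves:
  moves:
    - [1, 0, 0.5, 0, 0, 0, 0]
    - [1, 0, 0.5, 0, 0, 0, 0]
    - [1, 0, 0, 0, 0, 0, 0]
    - [1, 0, 0, 0, 0, 0, 0]

```text
time: 11.35
tool_pos: [0.5221, -0.0932, 0.1672]
tool_rot: [-0.434, 0.433, -0.558, 0.559]
contact_force: [-5.0, -0.8, 12.6]
gripper_width: 0.455
```

Request:
apply_moves:
  moves:
    - [1, 0, 0.5, 0, 0, 0, 0]
    - [1, 0, 0.5, 0, 0, 0, 0]
    - [1, 0, 0, 0, 0, 0, 0]
    - [1, 0, 0, 0, 0, 0, 0]

```text
time: 11.75
tool_pos: [0.5222, -0.0932, 0.1671]
tool_rot: [-0.434, 0.433, -0.558, 0.559]
contact_force: [-7.5, -0.3, 16.5]
gripper_width: 0.456
```

Request:
apply_moves:
  moves:
    - [1, 0, -1, 0, 0, 0, 0]
    - [1, 0, -1, 0, 0, 0, 0]
    - [1, 0, 0, 0, 0, 0, 0]

```text
time: 12.05
tool_pos: [0.5221, -0.0932, 0.1672]
tool_rot: [-0.434, 0.433, -0.558, 0.559]
contact_force: [-2.5, -1.9, 8.8]
gripper_width: 0.454
```

```bash
cat > look.py <<'E'
from h import *
s=manip.state();print(s["time"],s["tool_pos"].round(4),s["contact_force"].round(1),s["ft_torque"].round(3),s["joint_pos"].round(3))
R_=rot(s);print("jaw yaw",np.degrees(np.arctan2(R_[1,2],R_[0,2])))
c=np.array([.5217,-.0934]);a=lambda p:np.degrees(np.arctan2(*(p[:2]-c)[::-1])).round(1)
roi=dict(scene=(150,150,290,310),side=(200,200,385,350),wrist=(0,0,560,420))
for n in roi:
    im=manip.grab_frame(n);cv2.imwrite(f"pics/{n}_{s['time']:.2f}.png",im)
    for col,z in(("yellow",.143),("red",.124),("orange",.128)):
        for b in blobs(im,col,roi[n]):
            if b[0]>15: p=onz(b[1],cam(n,s),z);print(n,col,b[0],b[1],p.round(4),"ang",a(p),"r",np.hypot(*(p[:2]-c)).round(4))
E
python3 look.py
```

```text
12.05 [ 0.5221 -0.0932  0.1672] [-2.5 -1.9  8.8] [-0.242  0.429  0.137] [-0.317 -0.109  1.913  0.     1.336 -0.067]
jaw yaw -14.355306750262319
scene yellow 103 [216.2 243.3] [ 0.6348 -0.1022  0.143 ] ang -4.4 r 0.1135
scene red 64 [239.2 230.7] [ 0.5969 -0.0474  0.124 ] ang 31.5 r 0.0881
scene orange 161 [220.5 207.7] [ 0.5269 -0.0797  0.128 ] ang 69.3 r 0.0146
side yellow 132 [334.9 247.1] [ 0.6345 -0.1043  0.143 ] ang -5.5 r 0.1133
side red 69 [311.  237.2] [ 0.5968 -0.0507  0.124 ] ang 29.6 r 0.0864
side orange 538 [274.  258.8] [ 0.5207 -0.1117  0.128 ] ang -93.2 r 0.0184
wrist yellow 2251 [521.7 229. ] [ 0.6251 -0.1032  0.143 ] ang -5.4 r 0.1038
wrist red 1999 [423.7 115.4] [ 0.5982 -0.0487  0.124 ] ang 30.3 r 0.0886
wrist orange 6749 [280.1 215.1] [ 0.526  -0.0764  0.128 ] ang 75.9 r 0.0175
wrist orange 152 [39.2 15. ] [0.4536 0.0288 0.128 ] ang 119.1 r 0.1399
wrist orange 117 [399.9 111.8] [ 0.5872 -0.0441  0.128 ] ang 37.0 r 0.0819
```

Request:
apply_moves:
  moves:
    - [1, 0, 0, 0, 0, 2, 0]
    - [1, 0, 0, 0, 0, 3, 0]
    - [1, 0, 0, 0, 0, 3, 0]
    - [1, 0, 0, 0, 0, 3, 0]
    - [1, 0, 0, 0, 0, 3, 0]
    - [1, 0, 0, 0, 0, 3, 0]
    - [1, 0, 0, 0, 0, 3, 0]
    - [1, 0, 0, 0, 0, 3, 0]
    - [1, 0, 0, 0, 0, 3, 0]
    - [1, 0, 0, 0, 0, 3, 0]
    - [1, 0, 0, 0, 0, 2, 0]
    - [1, 0, 0, 0, 0, 1, 0]
    - [1, 0, 0, 0, 0, 0, 0]
    - [1, 0, 0, 0, 0, 0, 0]

```text
time: 13.6
tool_pos: [0.5223, -0.0934, 0.1672]
tool_rot: [-0.263, 0.262, -0.656, 0.657]
contact_force: [-1.5, -3.3, 7.1]
gripper_width: 0.453
```

```bash
python3 look.py
```

```text
13.6 [ 0.5223 -0.0934  0.1672] [-1.5 -3.3  7.1] [-0.324  0.297  0.144] [-0.317 -0.109  1.913  0.     1.335  0.492]
jaw yaw -46.370443225085786
scene yellow 108 [216.1 243.2] [ 0.6345 -0.1024  0.143 ] ang -4.5 r 0.1132
scene red 29 [221.1 238.4] [ 0.6102 -0.0898  0.124 ] ang 2.4 r 0.0885
scene orange 168 [219.8 208.6] [ 0.5292 -0.0817  0.128 ] ang 57.4 r 0.0139
side yellow 134 [334.7 247.1] [ 0.6341 -0.1042  0.143 ] ang -5.5 r 0.113
side red 62 [319.8 253.5] [ 0.6079 -0.0991  0.124 ] ang -3.8 r 0.0863
side orange 545 [273.6 258.4] [ 0.52   -0.1106  0.128 ] ang -95.7 r 0.0173
wrist yellow 4483 [503.3  86. ] [ 0.6342 -0.104   0.143 ] ang -5.4 r 0.113
wrist red 1838 [421.4 115.4] [ 0.6098 -0.0955  0.124 ] ang -1.3 r 0.0881
wrist orange 6737 [279.9 215.2] [ 0.5344 -0.0813  0.128 ] ang 43.6 r 0.0175
wrist orange 122 [400.5 110.5] [ 0.604  -0.0862  0.128 ] ang 5.0 r 0.0826
wrist orange 66 [  3.  182.9] [0.4595 0.0195 0.128 ] ang 118.9 r 0.129
```

Request:
apply_moves:
  moves:
    - [1, 0, 0, 0, 0, 1.5, 0]
    - [1, 0, 0, 0, 0, 1.5, 0]
    - [1, 0, 0, 0, 0, 0.5, 0]
    - [1, 0, 0, 0, 0, 0, 0]
    - [1, 0, 0, 0, 0, 0, 0]

```text
time: 14.25
tool_pos: [0.5223, -0.0934, 0.1672]
tool_rot: [-0.243, 0.242, -0.664, 0.665]
contact_force: [-0.5, -2.7, 8.3]
gripper_width: 0.455
```

```bash
python3 look.py; cp pics/wrist_14*.png pics/v.png; ls pics
```

```text
14.25 [ 0.5223 -0.0934  0.1672] [-0.5 -2.7  8.3] [-0.286  0.279  0.13 ] [-0.317 -0.109  1.913  0.     1.335  0.553]
jaw yaw -49.8684917478352
scene yellow 105 [216.2 243.3] [ 0.6348 -0.1022  0.143 ] ang -4.4 r 0.1135
scene orange 171 [219.6 208.8] [ 0.5297 -0.0822  0.128 ] ang 54.5 r 0.0138
side yellow 133 [334.8 247.1] [ 0.6343 -0.1043  0.143 ] ang -5.5 r 0.1132
side red 73 [320.3 255.1] [ 0.6082 -0.1036  0.124 ] ang -6.7 r 0.0871
side orange 550 [273.8 258.3] [ 0.5204 -0.1104  0.128 ] ang -94.5 r 0.017
wrist yellow 4737 [495.   70.5] [ 0.6351 -0.1042  0.143 ] ang -5.4 r 0.1139
wrist red 1564 [418.2 116.4] [ 0.6083 -0.1001  0.124 ] ang -4.4 r 0.0869
wrist orange 6734 [279.8 215.2] [ 0.5351 -0.0821  0.128 ] ang 40.1 r 0.0175
wrist orange 119 [399.9 110.9] [ 0.6041 -0.0912  0.128 ] ang 1.5 r 0.0824
wrist orange 69 [  3.7 197.9] [0.4604 0.0195 0.128 ] ang 118.5 r 0.1284
scene1.png
scene_12.05.png
scene_13.60.png
scene_14.25.png
side1.png
side_12.05.png
side_13.60.png
side_14.25.png
v.png
w1.png
wrist_12.05.png
wrist_13.60.png
wrist_14.25.png
```

View pics/v.png

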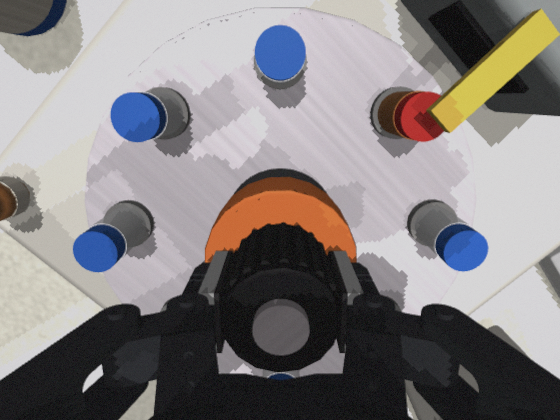

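The red cap (423,115) sits at the pointer's tip (440,120), and the tip partly covers it. To avoid that bias I'll get the carousel angle from the four uncovered blue caps.

```bash
cat > ang.py <<'E'
from h import *
import sys
HSV["blue"]=((100,150,60),(125,255,255))
def run(s,im,z=.126,xr=(60,500)):
    MT=cam("wrist",s);c=np.array([.5217,-.0934])
    n,l,st,ce=cv2.connectedComponentsWithStats(mask(im,"blue"))
    for i in range(1,n):
        if st[i,4]>450 and st[i,4]<3500:
            p=onz(ce[i],MT,z)[:2]-c
            if abs(np.hypot(*p)-.088)<.004: a=np.degrees(np.arctan2(p[1],p[0]));print(st[i,4],ce[i].round(),np.hypot(*p).round(4),"mod45",((a+22.5)%45-22.5).round(2))
    m=mask(im,"yellow");cs,_=cv2.findContours(m,0,2);k=max(cs,key=cv2.contourArea);b=cv2.boxPoints(cv2.minAreaRect(k))
    e=np.linalg.norm(b-np.roll(b,-1,0),axis=1);i=int(np.argmin(e[:2]));q=[onz((b[j%4]+b[(j+1)%4])/2,MT,.145)[:2]-c for j in(i,i+2)]
    d=q[1]-q[0];print("pointer ends ang",[np.degrees(np.arctan2(v[1],v[0])).round(2) for v in q],[np.hypot(*v).round(4) for v in q])
E
python3 - <<'E'
from ang import *
print("first");run(np.load("s1.npy",allow_pickle=True).item(),cv2.imread("pics/w1.png"))
print("now");run(manip.state(),cv2.imread("pics/v.png"))
E
```

```text
first
811 [239.  77.] 0.0878 mod45 -3.77
812 [342.  81.] 0.0873 mod45 -4.03
715 [170. 147.] 0.0884 mod45 -3.73
706 [404. 156.] 0.0875 mod45 -4.5
639 [175. 238.] 0.0882 mod45 -4.09
543 [238. 297.] 0.0887 mod45 -4.35
467 [325. 300.] 0.0879 mod45 -4.49
pointer ends ang [np.float64(-5.4), np.float64(-5.23)] [np.float64(0.0871), np.float64(0.1374)]
now
2108 [280.  52.] 0.088 mod45 -4.85
2019 [137. 116.] 0.0879 mod45 -4.81
1739 [462. 247.] 0.0875 mod45 -4.4
1707 [ 98. 248.] 0.0874 mod45 -5.07
pointer ends ang [np.float64(-5.16), np.float64(-4.81)] [np.float64(0.1374), np.float64(0.0867)]
```

Request:
apply_moves:
  moves:
    - [-1, 0, 0, 0, 0, 0, 0]
    - [-1, 0, 0, 0, 0, 0, 0]
    - [-1, 0, 0, 0, 0, 0, 0]
    - [-1, 0, 0, 0, 0, 0, 0]
    - [-1, 0, 0, 0, 0, 0, 0]
    - [-1, 0, 0, 0, 0, 0, 0]
    - [-1, 0, 0, 0, 0, 0, 0]
    - [-1, 0, 0, 0, 0, 0, 0]

```text
time: 15.2
tool_pos: [0.5216, -0.0933, 0.1658]
tool_rot: [-0.242, 0.242, -0.664, 0.664]
contact_force: [0.2, 0.5, 1.0]
gripper_width: 0.997
```

Request:
apply_moves:
  moves:
    - [-1, 0, -4, 0, 0, 0, 0]
    - [-1, 0, -10, 0, 0, 0, 0]
    - [-1, 0, -15, 0, 0, 0, 0]
    - [-1, 0, -15, 0, 0, 0, 0]
    - [-1, 0, -15, 0, 0, 0, 0]
    - [-1, 0, -15, 0, 0, 0, 0]
    - [-1, 0, -15, 0, 0, 0, 0]
    - [-1, 0, -8, 0, 0, 0, 0]
    - [-1, 0, 0, 0, 0, 0, 0]
    - [-1, 0, 0, 0, 0, 0, 0]
    - [-1, 0, 0, 0, 0, 0, 0]

```text
time: 16.3
tool_pos: [0.5211, -0.0931, 0.2616]
tool_rot: [0.242, -0.243, 0.665, -0.664]
contact_force: [0.7, 0.2, 0.1]
gripper_width: 0.998
```

```bash
python3 - <<'E'
from ang import *
s=manip.state();print(s["time"],s["tool_pos"],s["contact_force"])
im=manip.grab_frame("wrist");cv2.imwrite("pics/w9.png",im);run(s,im)
B={}
for n,r in dict(scene=(150,150,290,310),side=(200,200,385,350)).items():
    im=manip.grab_frame(n);cv2.imwrite(f"pics/{n}9.png",im);B[n]=[blobs(im,c,r)[0] for c in("orange",)];print(B[n])
print("skirt (was z .1288)",tri(B["scene"][0][1],cam("scene"),B["side"][0][1],cam("side")))
a,b=[cv2.imread(f"pics/{n}9.png") for n in("scene","side")]
cv2.imwrite("pics/f.png",np.hstack([cv2.resize(a[130:330,70:370],None,fx=1.3,fy=1.3),cv2.resize(b[160:420,180:410],(340,260))]))
E
```

```text
16.3 [ 0.52105022 -0.09312232  0.26160496] [0.70353849 0.23717708 0.05166047]
796 [282.  67.] 0.0879 mod45 -4.84
765 [190. 108.] 0.0878 mod45 -4.71
675 [403. 196.] 0.088 mod45 -4.67
652 [160. 196.] 0.0881 mod45 -4.69
531 [201. 274.] 0.0885 mod45 -4.74
512 [363. 275.] 0.0888 mod45 -4.89
479 [282. 304.] 0.0888 mod45 -4.67
pointer ends ang [np.float64(-5.13), np.float64(-5.0)] [np.float64(0.1369), np.float64(0.0869)]
[(251, array([215.1, 207.8]), array([200, 195,  29,  21], dtype=int32))]
[(613, array([274.2, 257.1]), array([257, 240,  34,  30], dtype=int32))]
skirt (was z .1288) [ 0.51979222 -0.09325713  0.11801814]
```

View pics/f.png

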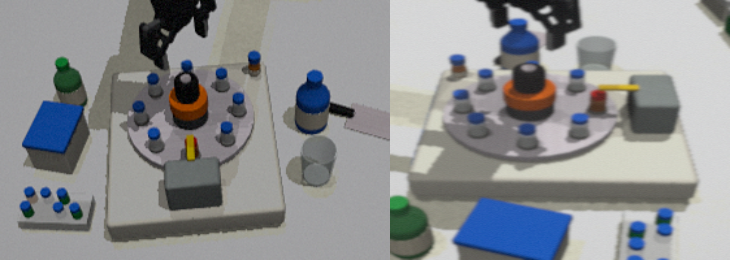

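View pics/w9.png

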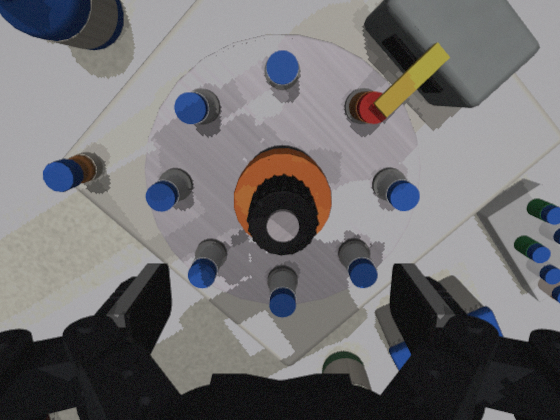

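The knob is down about 10.8 mm, the red cap is under the pointer tip, and the other objects stand where they were. I'm handing in.

```bash
python3 -c "
from plant import manip
print(manip.job_done())"
```

```text
the job is handed in; nothing more can be done
None
```

The job is done and handed in: the hand drive is engaged, the red-capped vial stands under the yellow pointer, and the knob is released and still down.

- **Engaging:** I pressed the knob lightly and turned it one way, clockwise from above, for about 80°, without rocking it back and forth. The push then fell from 6.8 to 1.6 N and the pins dropped in. No reading went above 8.4 N before the hard stop. At the stop I pressed to 16.5 N to confirm it was home.
- **Turning:** The knob then drove the carousel about 45° in all, until the red vial reached the pointer. I opened the gripper and raised it clear.

**Last checks, after letting go:**
- **Alignment:** The seven blue caps put the carousel at -4.7°, and the pointer measures -5.1°. That leaves about 0.3°, or 0.5 mm at the vial, which is within what the cameras can measure, so I left it.
- **Knob height:** Two camera views put the skirt 10.8 mm lower than at the start, against a nominal 10 mm. The gripper's own travel had read 9.7 mm. Both agree with the knob being fully down.
- **Surroundings:** The contact force was close to zero. In the last pictures, the loose objects that could be seen look unmoved, judged by eye. The robot's clock read 16.3 s at the last check, before the final camera calls.

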